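Lay the coffee tray: espresso cups on matching saucers

TASK

Lay the coffee tray: put each of the four small espresso cups on the saucer of its own colour, upright in the middle of the saucer, setting it down gently rather than dropping it. Do not knock any cup over; leave the saucers where they lie on the tray, and leave the big mug and the coffee jar where they stand.

Things in the scene. Friction and masses are not known exactly. Their poses are not given: they have to be found in the camera images.
- white_cup: Small espresso cup, white (off-white), loose, upright on the table: 56 mm tall, 60 mm across the rim, 57 mm at 20 mm up, tapering to a 42 mm foot; open top, about 130 g. Origin: centre of the underside, z up. Its ear handle sticks out along its own +y to 51 mm from its axis, 17 to 50 mm up; grip across the body along x, clear of the handle.
- blue_cup: Small espresso cup, dark blue, loose, upright on the table: 56 mm tall, 60 mm across the rim, 57 mm at 20 mm up, tapering to a 42 mm foot; open top, about 130 g. Origin: centre of the underside, z up. Its ear handle sticks out along its own +y to 51 mm from its axis, 17 to 50 mm up; grip across the body along x, clear of the handle.
- green_cup: Small espresso cup, green, loose, upright on the table: 56 mm tall, 60 mm across the rim, 57 mm at 20 mm up, tapering to a 42 mm foot; open top, about 130 g. Origin: centre of the underside, z up. Its ear handle sticks out along its own +y to 51 mm from its axis, 17 to 50 mm up; grip across the body along x, clear of the handle.
- red_cup: Small espresso cup, red, loose, upright on the table: 56 mm tall, 60 mm across the rim, 57 mm at 20 mm up, tapering to a 42 mm foot; open top, about 130 g. Origin: centre of the underside, z up. Its ear handle sticks out along its own +y to 51 mm from its axis, 17 to 50 mm up; grip across the body along x, clear of the handle.
- white_saucer: Saucer, white (off-white), darker seat in the middle, loose (150 g), on a round dark wooden tray (380 mm across, floor 6 mm, rim 16 mm above the table). 120 mm across, 16 mm tall; flat floor 62 mm across, 4 mm above its underside, where a cup's foot stands; the rim slopes up. Origin: centre of the underside, z up. Saucers lie about 145 mm apart.
- blue_saucer: Saucer, dark blue, darker seat in the middle, loose (150 g), on a round dark wooden tray (380 mm across, floor 6 mm, rim 16 mm above the table). 120 mm across, 16 mm tall; flat floor 62 mm across, 4 mm above its underside, where a cup's foot stands; the rim slopes up. Origin: centre of the underside, z up. Saucers lie about 145 mm apart.
- green_saucer: Saucer, green, darker seat in the middle, loose (150 g), on a round dark wooden tray (380 mm across, floor 6 mm, rim 16 mm above the table). 120 mm across, 16 mm tall; flat floor 62 mm across, 4 mm above its underside, where a cup's foot stands; the rim slopes up. Origin: centre of the underside, z up. Saucers lie about 145 mm apart.
- red_saucer: Saucer, red, darker seat in the middle, loose (150 g), on a round dark wooden tray (380 mm across, floor 6 mm, rim 16 mm above the table). 120 mm across, 16 mm tall; flat floor 62 mm across, 4 mm above its underside, where a cup's foot stands; the rim slopes up. Origin: centre of the underside, z up. Saucers lie about 145 mm apart.
- mug: Big white mug, not part of the job: 95 mm tall, 82 mm across, handle along its own +y to 73 mm from its axis, loose, standing among the espresso cups. Origin at the centre of its underside, z up.
- coffee_jar: Jar of instant coffee with a gold-coloured lid, not part of the job: 140 mm tall, 77 mm across, loose, standing on the table. Origin at the centre of its underside, z up.
There are look-alikes about, which are no part of the job. What is shaped like the white_cup but pink is not meant. Several things look just like the blue_cup: the one meant starts farthest to the robot's right.

How it is judged:
By the outcome, as a careful person would: the job done as asked, in the order asked, and still so for the second after the job is handed in, with the robot touching nothing.
It also fails if it takes over 99 s, if anything falls off the work surface, if the arm or the gripper's body presses on something with over 40 N, if the wrist force passes 120 N, or if a joint passes its speed limit or range.

ROBOT

A 6-joint arm with a two-finger parallel gripper is mounted at the origin on the work surface. World frame = base frame: x ahead of the robot, y to its left, z up, the work surface at z = 0. Lengths are in m, angles in rad, forces in N, time in s.
With the tool pointing down it reaches from about 0.325 to 0.775 m from the base axis. Payload 5.5 kg.
Tool frame: the origin (TCP) lies midway between the tips of the shut fingers; the grasp point (between the pads) lies 19 mm behind it; z points along the fingers, y is the line along which they close (so a half turn about z gives the same grasp; the last joint's range is limited). The gripper opens to 85 mm and grips with 20 to 120 N. Pads are 22 mm wide; open, the fingers measure 114 mm over their backs; the gripper's body (76 mm by 85 mm) begins 54 mm behind the grasp point. The pads swing forward as they close: fully open they stand 13 mm farther back than shut.
Start: joints at [-0.057, 0.091, 1.231, -0, 1.82, -0.057], TCP at [0.6, -0, 0.231] pointing down, gripper open.
Joint ranges: [-2.87, 2.87], [-0.86, 2.18], [0.17, 2.46], [-1.51, 4.65], [0.06, 2.69], [-2.65, 2.65]. Speed limits (rad/s): [2.57, 2.57, 3.01, 3.14, 3.14, 3.14].

INTERFACE

Orientations are given as a unit quaternion [w, x, y, z].
In Python, from bench import * gives the robot as it stands.
- The arm moves only by the tool move_arm, never from a script. Its argument "motion" is a list of rows, each an object with "jaw": the closure, from -1 (fully open) to 1 (shut); "offset": the shift along the tool's x, y, z in m, a list of three; "rotation": the turn, a rotation vector about the tool's x, y, z in rad, a list of three. In form: [{"jaw": jaw, "offset": [tx, ty, tz], "rotation": [wx, wy, wz]}, ...]. A call has 1 to 12 rows; each row shifts and turns the commanded pose from where the row before left it, along the tool's axes as they then stand; what a row does not reach is not made up. A row lasts 1/12 s, in which the tool goes at most 41.7 mm and 7.16 degrees, less where a joint would pass 70% of its speed; a pose out of reach is approached as far as the arm can. A call is refused whole if a number of a shift passes 0.0417 or a number of a turn 0.125, either way. A call with a gripper value outside its range is refused whole. The fingers move at their own pace and stop on an object; "newtons" is the grip in N (left out, the last holds). Time passes only in rows, so rows that do not move let the fingers close. It gives the time, the measured TCP pose, the force, the opening and the grip force at its end, in the units of the state.
- observe(): the state, without advancing time (a new reading comes with each control period).
- get_image(name): name is "scene" or "side" or "wrist"; returns a dict with "image" (384x512x3 uint8, red, green, blue), "z_map" (384x512 float32, m along the optical axis (not along the pixel's ray), 0 where there is no reading), "K" (3x3 intrinsics, pixels), "view" (4x4, takes a point from world to camera coordinates). Camera axes: x right, y up, looking along -z (the intrinsics and any distortion apply to the point x, -y, -z); pixel columns grow to the right and rows downward; lengths in m; the calibration is good to about 2 mm. A picture is of the moment at which its call begins.
- hand_in(): hands the job in; it is judged then, once.
The state is a dict: "clock": time; "joint_pos": joint angles; "joint_vel": joint speeds; "joint_efforts": joint torques, N m; "tool_pos": TCP position; "orientation": TCP orientation; "contact_force": force on the tool from outside, world axes, zero at the start; "moment": the same for the moment, N m; "gripper_width": finger opening in m; "finger_force": force on a finger pad.
Only numpy, scipy, OpenCV 4.12 (cv2) and the standard library are available. Lean on these libraries where they do the work, as an engineer would, in place of code of your own. Each camera call takes 0.05 s, during which the arm holds its last target. There are 200 camera calls.

## Working session

There is one attempt and no reset: what is moved stays moved. The work goes in short steps, Python scripts to look and compute and a tool call to move; the robot and the scene stay as the last step left them, time stands still between calls to the robot, and variables do not carry over. Pictures are saved under pics/ and viewed, at most 14 in all, crops included, and the job is handed in when it is done.

Besides the shell and the picture viewer there is one more tool, called after ">>>" in YAML: its name, and indented under it one key for each argument. move_arm: Moves the arm, as the interface text tells. Its arguments: {"type":"object","properties":{"motion":{"type":"array","items":{"type":"object","properties":{"jaw":{"type":"number"},"offset":{"type":"array","items":{"type":"number"}},"rotation":{"type":"array","items":{"type":"number"}}}}},"newtons":{"type":"number"}},"required":["motion"]}

```bash
mkdir -p pics; ls; python3 - <<'E'
from bench import *
import cv2,numpy as np
print({k:np.round(v,3).tolist() for k,v in observe().items()})
for n in ("scene","side"):
    d=get_image(n); cv2.imwrite(f"pics/{n}0.png",d["image"][...,::-1]); np.savez(f"{n}0.npz",**d)
    print(n,np.round(d["K"],1).tolist(),np.round(d["view"],3).tolist(),(d["z_map"]>0).mean(), [k for k in d])
E
```

```text
pics
{'clock': 0.0, 'joint_pos': [-0.057, 0.092, 1.232, 0.0, 1.82, -0.057], 'joint_vel': [-0.001, -0.0, 0.001, -0.0, 0.001, -0.0], 'joint_efforts': [0.002, -45.874, -41.802, 0.0, 0.012, -0.0], 'tool_pos': [0.6, 0.0, 0.23], 'orientation': [-0.001, 0.707, 0.707, -0.001], 'contact_force': [-0.462, 0.549, -0.374], 'moment': [0.023, 0.036, -0.023], 'finger_force': 0.0, 'gripper_width': 0.085}
scene [[411.1, 0.0, 249.8], [0.0, 411.1, 190.8], [0.0, 0.0, 1.0]] [[-0.279, 0.96, -0.02, 0.276], [-0.572, -0.15, 0.807, 0.314], [0.771, 0.237, 0.591, -1.571], [0.0, 0.0, 0.0, 1.0]] 0.9937845865885416 ['image', 'z_map', 'K', 'view']
side [[440.9, 0.0, 260.5], [0.0, 440.9, 189.3], [0.0, 0.0, 1.0]] [[0.991, -0.134, 0.004, -0.634], [0.078, 0.601, 0.796, -0.014], [-0.109, -0.788, 0.606, -1.528], [0.0, 0.0, 0.0, 1.0]] 0.9593607584635416 ['image', 'z_map', 'K', 'view']
```

View pics/scene0.png

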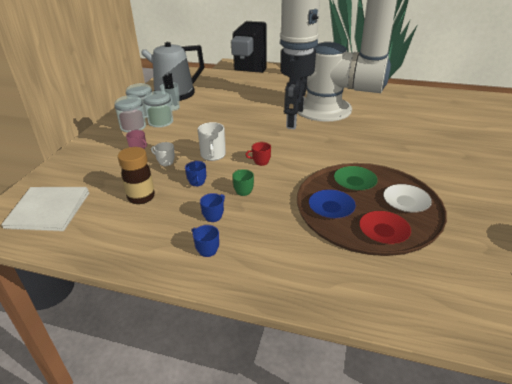

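View pics/side0.png

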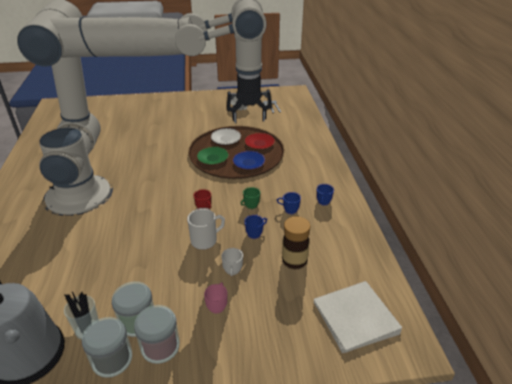

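The pictures show three dark blue cups: scene (196,174), (212,208) and (206,241), which match side (254,227), (291,203) and (325,194). The red cup is at scene (261,154), green (243,183), white (164,154), and the pink decoy (136,142). The saucers are on the tray around (370,205). The robot's right is −y, which is left in scene and nearer the camera in side. That makes scene (196,174) / side (254,227) the likely blue cup, and I'll check it with numbers and a crop.

```bash
cat > h.py <<'E'
import numpy as np,cv2
def masks(img):
    h=cv2.cvtColor(img,cv2.COLOR_RGB2HSV); H,S,V=[h[...,i].astype(int) for i in range(3)]
    return dict(red=((H<6)|(H>174))&(S>170)&(V>50), green=(H>50)&(H<85)&(S>110)&(V>30),
      blue=(H>108)&(H<130)&(S>140)&(V>40), pink=(H>160)&(H<176)&(S>60)&(S<170)&(V>60), white=(S<40)&(V>120))
def blobs(m,amin):
    n,l,s,c=cv2.connectedComponentsWithStats(m.astype(np.uint8),connectivity=8)
    return [(l==i,c[i],s[i]) for i in range(1,n) if s[i,4]>=amin]
def ray(d,uv):
    uv=np.atleast_2d(np.asarray(uv,float)); K=d["K"];V=d["view"]
    c=np.c_[(uv[:,0]-K[0,2])/K[0,0],-(uv[:,1]-K[1,2])/K[1,1],-np.ones(len(uv))]
    return -V[:3,:3].T@V[:3,3], c@V[:3,:3]
def onplane(d,uv,z):
    o,r=ray(d,uv); return o+r*((z-o[2])/r[:,2])[:,None]
def two(d1,uv1,d2,uv2):
    (o1,r1),(o2,r2)=ray(d1,uv1),ray(d2,uv2)
    A=np.c_[r1[0],-r2[0]]; t=np.linalg.lstsq(A,o2-o1,rcond=None)[0]
    p,q=o1+t[0]*r1[0],o2+t[1]*r2[0]; return (p+q)/2,np.linalg.norm(p-q)
E
python3 - <<'E'
from h import *
np.set_printoptions(precision=3,suppress=True)
for n in("scene","side"):
    d=dict(np.load(n+"0.npz"))
    for k,m in masks(d["image"]).items():
        for b,c,s in blobs(m,60):
            p=onplane(d,c,.028)[0]
            if .2<p[0]<1.1 and -1<p[1]<.6: print(n,k,c.round(0),s[4],p)
d=dict(np.load("scene0.npz"))
cv2.imwrite("pics/crop.png",cv2.resize(d["image"][120:270,100:300,::-1],None,fx=4,fy=4,interpolation=cv2.INTER_CUBIC))
E
python3 - <<'E'
from bench import *
import cv2,numpy as np
d=get_image("wrist"); cv2.imwrite("pics/w0.png",d["image"][...,::-1]); print(np.round(d["K"],1),np.round(d["view"],3))
E
```

```text
scene red [261. 153.] 356 [ 0.42  -0.13   0.028]
scene red [385. 227.] 1277 [0.675 0.243 0.028]
scene green [355. 178.] 736 [0.483 0.159 0.028]
scene green [243. 182.] 409 [ 0.581 -0.138  0.028]
scene blue [196. 173.] 384 [ 0.572 -0.281  0.028]
scene blue [332. 203.] 981 [0.616 0.111 0.028]
scene blue [212. 206.] 506 [ 0.706 -0.181  0.028]
scene blue [206. 240.] 621 [ 0.827 -0.152  0.028]
scene pink [136. 138.] 266 [ 0.432 -0.55   0.028]
scene white [212. 141.] 873 [ 0.385 -0.303  0.028]
scene white [163. 153.] 346 [ 0.494 -0.422  0.028]
scene white [407. 198.] 1006 [0.542 0.296 0.028]
scene white [ 46. 208.] 2707 [ 0.822 -0.595  0.028]
scene white [304. 360.] 3540 [1.065 0.12  0.028]
side red [259. 140.] 286 [0.666 0.227 0.028]
side red [202. 198.] 227 [ 0.429 -0.12   0.028]
side green [212. 155.] 350 [0.475 0.141 0.028]
side green [251. 197.] 233 [ 0.59  -0.134  0.028]
side blue [248. 160.] 382 [0.606 0.093 0.028]
side blue [324. 194.] 230 [ 0.837 -0.146  0.028]
side blue [291. 202.] 251 [ 0.717 -0.177  0.028]
side blue [254. 226.] 296 [ 0.582 -0.276  0.028]
side pink [216. 298.] 501 [ 0.451 -0.537  0.028]
side white [225. 136.] 349 [0.533 0.277 0.028]
side white [203. 227.] 670 [ 0.426 -0.26   0.028]
side white [233. 258.] 270 [ 0.506 -0.405  0.028]
side white [131. 294.] 670 [ 0.233 -0.497  0.028]
side white [357. 316.] 3542 [ 0.795 -0.64   0.028]
side white [155. 319.] 798 [ 0.299 -0.583  0.028]
side white [156. 357.] 72 [ 0.307 -0.689  0.028]
[[310.5   0.  254.3]
 [  0.  310.5 194.4]
 [  0.    0.    1. ]] [[ 1.     0.    -0.001 -0.6  ]
 [-0.001  0.961 -0.277  0.036]
 [ 0.001  0.277  0.961 -0.378]
 [ 0.     0.     0.     1.   ]]
```

View pics/crop.png

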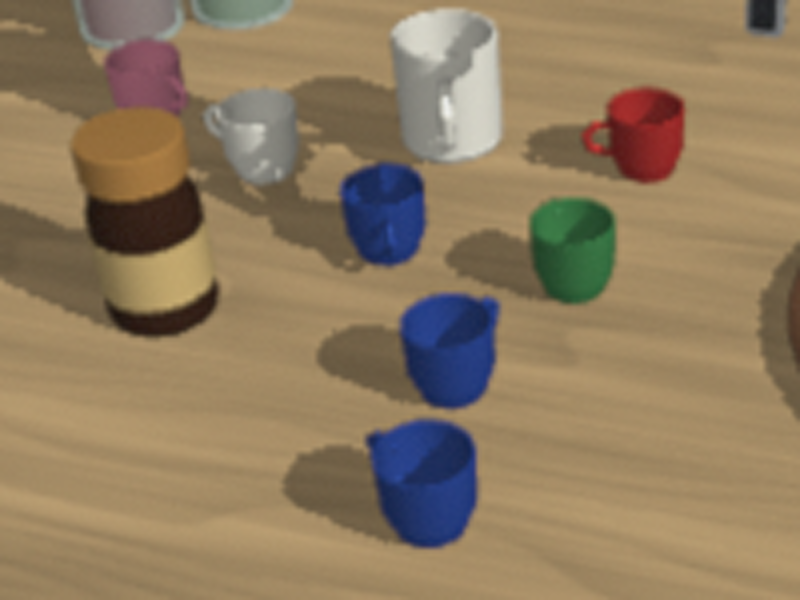

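View pics/w0.png

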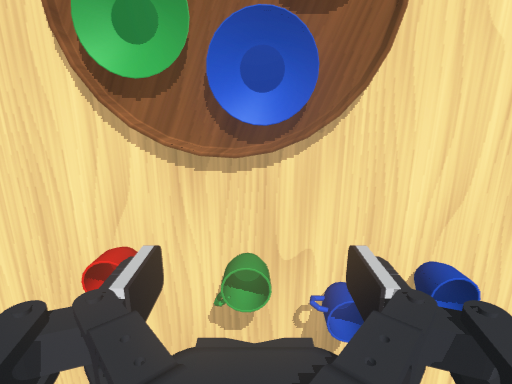

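The crop shows three blue cups, at (385,213), (448,350) and (425,483), with world y ≈ −0.28, −0.18 and −0.15. The one at crop (385,213), scene (196,174), is farthest right (most −y), so it is the one meant. The wrist view shows the green saucer at (135,30), the blue saucer at (262,65) and the green cup at (246,283), with image right = +x and image up = +y. Next I'll survey the saucers from two wrist positions.

>>> move_arm:
  motion:
    - {"jaw":-1,"offset":[0.032,-0.004,-0.014],"rotation":[0,0,0]}
    - {"jaw":-1,"offset":[0.032,-0.004,-0.014],"rotation":[0,0,0]}
    - {"jaw":-1,"offset":[0.032,-0.004,-0.014],"rotation":[0,0,0]}
    - {"jaw":-1,"offset":[0.032,-0.004,-0.014],"rotation":[0,0,0]}
    - {"jaw":-1,"offset":[0.032,-0.004,-0.014],"rotation":[0,0,0]}
    - {"jaw":-1,"offset":[0,0,0],"rotation":[0,0,0]}
    - {"jaw":-1,"offset":[0,0,0],"rotation":[0,0,0]}

```text
clock: 0.73
tool_pos: [0.5799, 0.1617, 0.302]
orientation: [0.0, 0.706, 0.708, 0.001]
contact_force: [-0.3, -0.2, -0.6]
gripper_width: 0.0856
finger_force: 0.0
```

```bash
cat > grab.py <<'E'
import sys; from bench import *; import numpy as np,cv2
n=sys.argv[1]; d=get_image("wrist"); np.savez(n+".npz",**d); cv2.imwrite(f"pics/{n}.png",d["image"][...,::-1]); print(observe()["clock"])
E
python3 grab.py s1
```

```text
0.7833
```

>>> move_arm:
  motion:
    - {"jaw":-1,"offset":[0.02,0.03,0],"rotation":[0,0,0]}
    - {"jaw":-1,"offset":[0.02,0.03,0],"rotation":[0,0,0]}
    - {"jaw":-1,"offset":[0,0,0],"rotation":[0,0,0]}
    - {"jaw":-1,"offset":[0,0,0],"rotation":[0,0,0]}

```text
clock: 1.12
tool_pos: [0.6413, 0.1992, 0.2955]
orientation: [-0.002, 0.707, 0.707, -0.004]
contact_force: [-0.4, -0.1, -0.9]
gripper_width: 0.0853
finger_force: 0.0
```

```bash
python3 grab.py s2
```

```text
1.1667
```

View pics/s1.png

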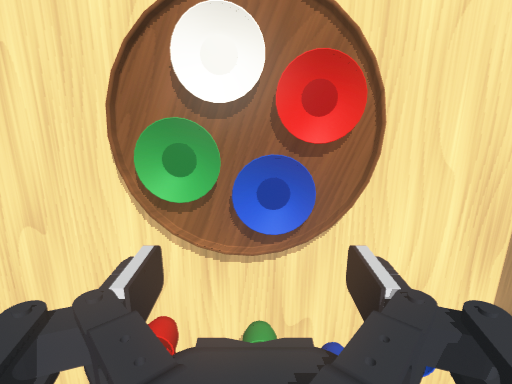

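s1 shows all four saucers whole: white (218,52), red (321,95), green (178,160) and blue (273,194). Next I'll fit and triangulate them.

```bash
cat >> h.py <<'E'
def circ(P):
    P=np.asarray(P)[:,:2]; s=np.linalg.lstsq(np.c_[2*P,np.ones(len(P))],(P**2).sum(1),rcond=None)[0]
    return s[:2],np.sqrt(s[2]+s[:2]@s[:2])
def hullpts(b):
    c=max(cv2.findContours(b.astype(np.uint8),cv2.RETR_EXTERNAL,cv2.CHAIN_APPROX_NONE)[0],key=cv2.contourArea)
    return c[:,0,:].astype(float)
E
cat > sauc.py <<'E'
from h import *
np.set_printoptions(precision=4,suppress=True)
D={n:dict(np.load(n+".npz")) for n in("s1","s2","scene0","side0")}
G=dict(red=(.67,.235),green=(.48,.15),blue=(.61,.102),white=(.537,.287)); C={}
for k in G:
    E={}
    for n,d in D.items():
        m=masks(d["image"])[k]
        m=cv2.morphologyEx(m.astype(np.uint8),cv2.MORPH_CLOSE,np.ones((5,5)))
        bs=blobs(m,200); bs=[b for b in bs if np.hypot(*(onplane(d,b[1],.02)[0,:2]-G[k]))<.04]
        if not bs: print(k,n,'none');continue
        b=max(bs,key=lambda b:b[2][4]); h=hullpts(b[0]); e=cv2.fitEllipse(h.astype(np.float32))
        E[n]=e[0]; c,r=circ(onplane(d,h,.022)); print(k,n,np.array(e[0]).round(1),c,round(r,4), "edge" if b[2][1]<=0 else "")
        C.setdefault(k,[]).append(c)
    for a,b in(("s1","s2"),("scene0","side0"),("s1","scene0"),("s1","side0")):
        if a in E and b in E: print('   ',a,b,*two(D[a],E[a],D[b],E[b]))
E
python3 sauc.py
```

```text
red s1 [321.1  95.5] [0.6669 0.2421] 0.059 
red s2 [275.5 124.5] [0.667  0.2422] 0.0589 
red scene0 [384.7 226.7] [0.6647 0.2434] 0.0578 
red side0 [259.4 140.6] [0.6668 0.2355] 0.0553 
    s1 s2 [0.6671 0.2445 0.0212] 7.184631313446522e-05
    scene0 side0 [0.6664 0.2433 0.0187] 0.0045384962110546325
    s1 scene0 [0.6669 0.2444 0.0217] 0.000338195186755575
    s1 side0 [0.6681 0.2447 0.0156] 0.00024246111723677814
green s1 [176.8 159.7] [0.4743 0.1578] 0.0586 
green s2 [135.6 186.8] [0.4744 0.1578] 0.0585 
green scene0 [355.2 177.7] [0.4725 0.1589] 0.055 
green side0 [212.3 155.2] [0.4744 0.1514] 0.0525 
    s1 s2 [0.474  0.1598 0.0208] 8.539380127431231e-05
    scene0 side0 [0.4732 0.1585 0.0188] 0.004327083417610768
    s1 scene0 [0.4741 0.1598 0.0217] 0.0004276743976838195
    s1 side0 [0.4736 0.159  0.0165] 0.0013558708816185738
blue s1 [273.5 194.3] [0.6079 0.1088] 0.0583 
blue s2 [232.5 220.1] [0.608  0.1089] 0.0582 
blue scene0 [331.5 203.2] [0.6057 0.1094] 0.0564 
blue side0 [248.5 159.6] [0.6078 0.1031] 0.0533 
    s1 s2 [0.6079 0.1106 0.0208] 2.3409944579491206e-05
    scene0 side0 [0.6072 0.109  0.0192] 0.003948705247723435
    s1 scene0 [0.6078 0.1104 0.0217] 0.0008164474662263976
    s1 side0 [0.6083 0.1095 0.0169] 0.00020306932196547428
white s1 [217.3  50.7] [0.5338 0.2948] 0.0588 edge
white s2 [170.9  82. ] [0.5339 0.2947] 0.0587 
white scene0 [407.  197.5] [0.5313 0.2963] 0.0583 
white side0 [225.3 136. ] [0.5335 0.2889] 0.0572 
    s1 s2 [0.5338 0.2973 0.0217] 0.00024756176094779835
    scene0 side0 [0.5327 0.2964 0.019 ] 0.004260290832076282
    s1 scene0 [0.5338 0.2972 0.0221] 0.00026415351983560863
    s1 side0 [0.5335 0.2982 0.0158] 0.0006839262342308169
```

>>> move_arm:
  motion:
    - {"jaw":-1,"offset":[-0.036,-0.0126,0],"rotation":[0,0,0]}
    - {"jaw":-1,"offset":[-0.036,-0.0126,0],"rotation":[0,0,0]}
    - {"jaw":-1,"offset":[-0.036,-0.0126,0],"rotation":[0,0,0]}
    - {"jaw":-1,"offset":[-0.036,-0.0126,0],"rotation":[0,0,0]}
    - {"jaw":-1,"offset":[-0.036,-0.0126,0],"rotation":[0,0,0]}
    - {"jaw":-1,"offset":[-0.036,-0.0126,0],"rotation":[0,0,0]}
    - {"jaw":-1,"offset":[-0.036,-0.0126,0],"rotation":[0,0,0]}
    - {"jaw":-1,"offset":[-0.036,-0.0126,0],"rotation":[0,0,0]}
    - {"jaw":-1,"offset":[-0.036,-0.0126,0],"rotation":[0,0,0]}
    - {"jaw":-1,"offset":[-0.036,-0.0126,0],"rotation":[0,0,0]}
    - {"jaw":-1,"offset":[-0.036,-0.0126,0],"rotation":[0,0,0]}
    - {"jaw":-1,"offset":[0,0,0],"rotation":[0,0,0]}

```text
clock: 2.17
tool_pos: [0.4974, -0.2021, 0.3029]
orientation: [0.002, 0.71, 0.704, -0.001]
contact_force: [0.6, 0.9, -1.3]
gripper_width: 0.0854
finger_force: 0.0
```

```bash
python3 grab.py c1
```

```text
2.2167
```

>>> move_arm:
  motion:
    - {"jaw":-1,"offset":[-0.03,0.005,0],"rotation":[0,0,0]}
    - {"jaw":-1,"offset":[-0.03,0.005,0],"rotation":[0,0,0]}
    - {"jaw":-1,"offset":[-0.03,0.005,0],"rotation":[0,0,0]}
    - {"jaw":-1,"offset":[-0.03,0.005,0],"rotation":[0,0,0]}
    - {"jaw":-1,"offset":[0,0,0],"rotation":[0,0,0]}
    - {"jaw":-1,"offset":[0,0,0],"rotation":[0,0,0]}

```text
clock: 2.72
tool_pos: [0.5208, -0.3164, 0.3013]
orientation: [-0.0, 0.708, 0.706, 0.0]
contact_force: [-0.3, 0.5, 0.2]
gripper_width: 0.0858
finger_force: 0.0
```

```bash
python3 grab.py c2
```

```text
2.7667
```

>>> move_arm:
  motion:
    - {"jaw":-1,"offset":[-0.03,0.005,0],"rotation":[0,0,0]}
    - {"jaw":-1,"offset":[-0.03,0.005,0],"rotation":[0,0,0]}
    - {"jaw":-1,"offset":[-0.03,0.005,0],"rotation":[0,0,0]}
    - {"jaw":-1,"offset":[0,0,0],"rotation":[0,0,0]}
    - {"jaw":-1,"offset":[0,0,0],"rotation":[0,0,0]}

```text
clock: 3.18
tool_pos: [0.5365, -0.4055, 0.3007]
orientation: [-0.001, 0.707, 0.707, 0.0]
contact_force: [0.7, 0.3, 0.7]
gripper_width: 0.0852
finger_force: 0.0
```

```bash
python3 grab.py c3
```

```text
3.2333
```

View pics/c1.png

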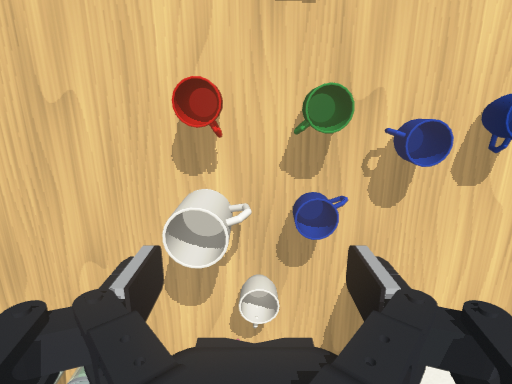

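View pics/c3.png

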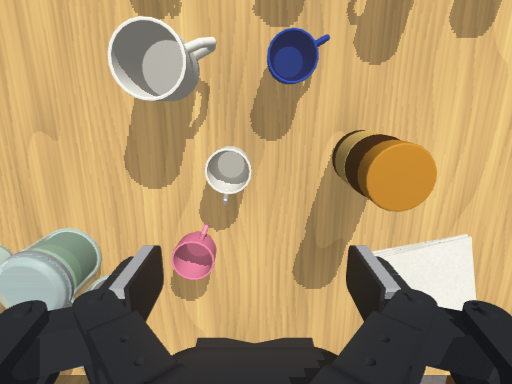

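c1 shows red (198,102) with its handle to lower right, green (329,107) with handle lower left, the target blue (316,216) with handle upper right, and white (259,300) with handle down. The mug is at (200,230). c3 shows white (229,170) with handle down at (225,198), blue (293,55), pink (194,254), and the jar lid (397,175).

```bash
cat > cups.py <<'E'
from h import *
np.set_printoptions(precision=4,suppress=True)
G=dict(red=(.425,-.125),green=(.585,-.136),blue=(.577,-.28),white=(.5,-.41)); S={k:{} for k in G}
D={n:dict(np.load(n+".npz")) for n in("c1","c2","c3")}
for k in G:
  for n,d in D.items():
    im=d["image"]; m=masks(im)[k]
    if k=="white":
        h=cv2.cvtColor(im,cv2.COLOR_RGB2HSV); m=(h[...,1]<65)&(h[...,2]>70)
    bs=[b for b in blobs(m,150) if np.hypot(*(onplane(d,b[1],.045)[0,:2]-G[k]))<.04]
    if not bs: print(k,n,"none"); continue
    b,c,s=max(bs,key=lambda b:b[2][4])
    if s[1]==0: print(k,n,"cut"); continue
    b=b.astype(np.uint8); b=cv2.morphologyEx(b,cv2.MORPH_CLOSE,np.ones((5,5)))
    full=cv2.drawContours(np.zeros_like(b),[hullpts(b).astype(np.int32)],-1,1,-1)
    o=cv2.morphologyEx(full,cv2.MORPH_OPEN,cv2.getStructuringElement(cv2.MORPH_ELLIPSE,(21,21)))
    h=hullpts(o); P=onplane(d,h,.056); cam,_=ray(d,[c]); c0=P[:,:2].mean(0); away=c0-cam[:2]; away/=np.linalg.norm(away)
    for it in range(2):
        sel=((P[:,:2]-c0)@away)>0; cc,r=circ(P[sel]); c0=cc
    res=blobs((full>0)&~(cv2.dilate(o,np.ones((3,3)))>0),5)
    hd=""
    if res:
        hb=max(res,key=lambda t:t[2][4]); q=onplane(d,hb[1],.035)[0,:2]-cc; hd=(np.round(q,3),round(np.degrees(np.arctan2(q[1],q[0])),1),hb[2][4])
    print(k,n,"px",c.round(0),"c",cc,"r",round(r,4),"handle",hd)
    # image ellipse-of-rim centre for triangulation: project fitted centre at z=.056
    p=d["view"]@np.r_[cc,.056,1]; u=np.array([d["K"][0,0]*p[0]/-p[2]+d["K"][0,2],-d["K"][1,1]*p[1]/-p[2]+d["K"][1,2]]); S[k][n]=u
  L=list(S[k])
  for a,b in zip(L,L[1:]): print("   rim tri",a,b,*two(D[a],S[k][a],D[b],S[k][b]))
d=D["c3"]; print("jar lid",onplane(d,[397,175],.14)[0]); print("mug",onplane(D["c1"],[198,236],.095)[0],onplane(D["c1"],[247,212],.08)[0])
E
python3 cups.py
```

```text
red c1 px [197. 103.] c [ 0.4288 -0.1282] r 0.0287 handle (array([ 0.02 , -0.034]), np.float64(-59.4), np.int32(82))
red c2 cut
red c3 none
green c1 px [325. 112.] c [ 0.5893 -0.1368] r 0.0286 handle (array([-0.031, -0.024]), np.float64(-142.3), np.int32(82))
green c2 cut
green c3 none
blue c1 px [315. 214.] c [ 0.58   -0.2795] r 0.0282 handle (array([0.036, 0.019]), np.float64(28.1), np.int32(92))
blue c2 px [297. 131.] c [ 0.5741 -0.2764] r 0.0154 handle 
blue c3 px [291.  59.] c [ 0.5807 -0.2796] r 0.0281 handle (array([0.037, 0.021]), np.float64(29.9), np.int32(54))
   rim tri c1 c2 [ 0.5747 -0.2747  0.0698] 0.004975274182419929
   rim tri c2 c3 [ 0.5796 -0.2775  0.0384] 0.006201423853241255
white c1 px [258. 300.] c [ 0.5024 -0.4151] r 0.0289 handle (array([-0.006, -0.051]), np.float64(-96.6), np.int32(11))
white c2 px [241. 233.] c [ 0.5026 -0.4156] r 0.0287 handle (array([-0.006, -0.047]), np.float64(-97.5), np.int32(27))
white c3 px [228. 171.] c [ 0.5026 -0.4156] r 0.0289 handle (array([-0.006, -0.043]), np.float64(-97.9), np.int32(50))
   rim tri c1 c2 [ 0.5025 -0.4165  0.0541] 0.00017954747903205895
   rim tri c2 c3 [ 0.5026 -0.4155  0.0562] 7.559203287848936e-05
jar lid [ 0.6789 -0.4017  0.14  ]
mug [ 0.4285 -0.2855  0.095 ] [ 0.4884 -0.2604  0.08  ]
```

Positions agree across views, and the rim comes out at z ≈ 0.055. White first: grip axis −7.5°, hover above it, then re-check with the wrist camera.

>>> move_arm:
  motion:
    - {"jaw":-1,"offset":[-0.0095,-0.0339,0],"rotation":[0,0,0]}
    - {"jaw":-1,"offset":[0,0,0],"rotation":[0,0,0.0655]}
    - {"jaw":-1,"offset":[0,0,0],"rotation":[0,0,0.0655]}
    - {"jaw":-1,"offset":[0,0,0.036],"rotation":[0,0,0]}
    - {"jaw":-1,"offset":[0,0,0.036],"rotation":[0,0,0]}
    - {"jaw":-1,"offset":[0,0,0.036],"rotation":[0,0,0]}
    - {"jaw":-1,"offset":[0,0,0.036],"rotation":[0,0,0]}
    - {"jaw":-1,"offset":[0,0,0.036],"rotation":[0,0,0]}
    - {"jaw":-1,"offset":[0,0,0.036],"rotation":[0,0,0]}
    - {"jaw":-1,"offset":[0,0,0],"rotation":[0,0,0]}
    - {"jaw":-1,"offset":[0,0,0],"rotation":[0,0,0]}

```text
clock: 4.15
tool_pos: [0.502, -0.413, 0.0846]
orientation: [-0.002, 0.751, 0.66, -0.0]
contact_force: [0.0, 0.4, 0.7]
gripper_width: 0.0856
finger_force: 0.0
```

```bash
cat > chk.py <<'E'
# chk.py name colour x y : wrist picture, fit the cup rim near (x,y) on z=.056 (+dz)
import sys; from h import *; from bench import *
np.set_printoptions(precision=4,suppress=True)
n,k=sys.argv[1:3]; g=np.array(sys.argv[3:5],float); z=float(sys.argv[5]) if len(sys.argv)>5 else .056
d=get_image("wrist"); np.savez(n+".npz",**d); cv2.imwrite(f"pics/{n}.png",d["image"][...,::-1])
m=masks(d["image"])[k]
if k=="white":
    h=cv2.cvtColor(d["image"],cv2.COLOR_RGB2HSV); m=(h[...,1]<65)&(h[...,2]>70)
for b,c,s in blobs(m,400):
    if np.hypot(*(onplane(d,c,z)[0,:2]-g))>.05: continue
    b=cv2.morphologyEx(b.astype(np.uint8),cv2.MORPH_CLOSE,np.ones((5,5)))
    full=cv2.drawContours(np.zeros_like(b),[hullpts(b).astype(np.int32)],-1,1,-1)
    q=int(np.sqrt(s[4])/2.2)|1
    o=cv2.morphologyEx(full,cv2.MORPH_OPEN,cv2.getStructuringElement(cv2.MORPH_ELLIPSE,(q,q)))
    P=onplane(d,hullpts(o),z); cam,_=ray(d,[c]); c0=P[:,:2].mean(0); a=c0-cam[:2]; a/=np.linalg.norm(a)
    for _ in range(2): c0,r=circ(P[(P[:,:2]-c0)@a>0])
    R=blobs((full>0)&~(cv2.dilate(o,np.ones((3,3)))>0),15); hd=None
    if R: v=onplane(d,max(R,key=lambda t:t[2][4])[1],z-.021)[0,:2]-c0; hd=np.degrees(np.arctan2(v[1],v[0])).round(1)
    print(k,c.round(0),s,"centre",c0,"r",round(r,4),"handle",hd)
o=observe(); print(o["clock"],o["tool_pos"],"force",o["contact_force"])
E
python3 chk.py h_white white .5025 -.4155
```

```text
white [256. 228.] [ 206  175  100  118 8022] centre [ 0.5024 -0.4155] r 0.029 handle -97.4
4.2 [ 0.5032 -0.4145  0.0878] force [-0.0248  0.0605  0.9755]
```

View pics/h_white.png

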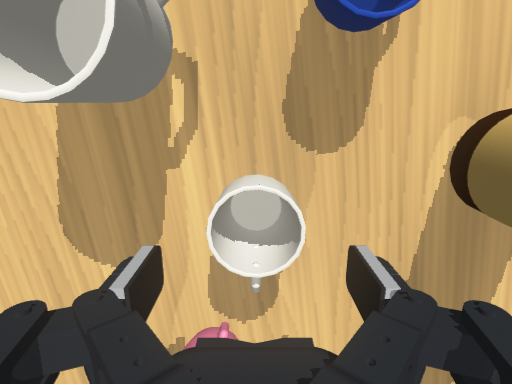

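h_white shows the cup centred at (256,228) between the open pads, with the handle towards the bottom. The centre is confirmed. Descend and grip.

>>> move_arm:
  motion:
    - {"jaw":-1,"offset":[0,0,0.025],"rotation":[0,0,0]}
    - {"jaw":-1,"offset":[0,0,0.025],"rotation":[0,0,0]}
    - {"jaw":-1,"offset":[0,0,0.025],"rotation":[0,0,0]}
    - {"jaw":-1,"offset":[0,0,0],"rotation":[0,0,0]}
    - {"jaw":0,"offset":[0,0,0],"rotation":[0,0,0]}
    - {"jaw":1,"offset":[0,0,0],"rotation":[0,0,0]}
    - {"jaw":1,"offset":[0,0,0],"rotation":[0,0,0]}
    - {"jaw":1,"offset":[0,0,0],"rotation":[0,0,0]}
    - {"jaw":1,"offset":[0,0,0],"rotation":[0,0,0]}
    - {"jaw":1,"offset":[0,0,0],"rotation":[0,0,0]}
  newtons: 30

```text
clock: 5.03
tool_pos: [0.5041, -0.417, 0.0149]
orientation: [0.003, 0.752, 0.659, 0.0]
contact_force: [-1.7, 1.1, 7.2]
gripper_width: 0.0578
finger_force: 31.5
```

>>> move_arm:
  motion:
    - {"jaw":1,"offset":[0,0,-0.02],"rotation":[0,0,0]}
    - {"jaw":1,"offset":[0,0,-0.035],"rotation":[0,0,0]}
    - {"jaw":1,"offset":[0,0,-0.04],"rotation":[0,0,0]}
    - {"jaw":1,"offset":[0,0,-0.035],"rotation":[0,0,0]}
    - {"jaw":1,"offset":[0.0184,-0.0024,0],"rotation":[0,0,0]}
    - {"jaw":1,"offset":[0.03,-0.003,0],"rotation":[0,0,0]}
    - {"jaw":1,"offset":[0.036,-0.003,0],"rotation":[0,0,0]}
    - {"jaw":1,"offset":[0.036,-0.003,0],"rotation":[0,0,0]}
    - {"jaw":1,"offset":[0.036,-0.003,0],"rotation":[0,0,0]}
    - {"jaw":1,"offset":[0.036,-0.003,0],"rotation":[0,0,0]}
    - {"jaw":1,"offset":[0.036,-0.003,0],"rotation":[0,0,0]}
    - {"jaw":1,"offset":[0.036,-0.003,0],"rotation":[0,0,0]}

```text
clock: 6.03
tool_pos: [0.5141, -0.1488, 0.1421]
orientation: [0.001, 0.752, 0.659, 0.001]
contact_force: [1.2, 0.7, -1.4]
gripper_width: 0.0578
finger_force: 33.0
```

>>> move_arm:
  motion:
    - {"jaw":1,"offset":[0.04,-0.0034,0],"rotation":[0,0,0]}
    - {"jaw":1,"offset":[0.04,-0.0034,0],"rotation":[0,0,0]}
    - {"jaw":1,"offset":[0.04,-0.0034,0],"rotation":[0,0,0]}
    - {"jaw":1,"offset":[0.04,-0.0034,0],"rotation":[0,0,0]}
    - {"jaw":1,"offset":[0.04,-0.0034,0],"rotation":[0,0,0]}
    - {"jaw":1,"offset":[0.04,-0.004,0],"rotation":[0,0,0]}
    - {"jaw":1,"offset":[0.04,-0.004,0],"rotation":[0,0,0]}
    - {"jaw":1,"offset":[0.04,-0.004,0],"rotation":[0,0,0]}
    - {"jaw":1,"offset":[0.04,-0.004,0],"rotation":[0,0,0]}
    - {"jaw":1,"offset":[0.04,-0.004,0],"rotation":[0,0,0]}
    - {"jaw":1,"offset":[0.024,-0.002,0],"rotation":[0,0,0]}
    - {"jaw":1,"offset":[0,0,0],"rotation":[0,0,0]}

```text
clock: 7.03
tool_pos: [0.53, 0.2803, 0.1415]
orientation: [-0.001, 0.75, 0.661, 0.002]
contact_force: [-0.5, 0.4, -0.8]
gripper_width: 0.0577
finger_force: 33.0
```

```bash
python3 chk.py t_white white .533 .295 .186
```

```text
white [255. 229.] [  175   101   158   243 30187] centre [0.5312 0.2936] r 0.0305 handle -130.3
white [172. 260.] [154 237  36  48 611] centre [0.5006 0.2979] r 0.0023 handle 51.2
white [336. 260.] [319 237  37  48 631] centre [0.5627 0.2903] r 0.0025 handle -77.9
7.0833 [0.5303 0.2778 0.1414] force [-0.9196 -0.5189 -1.4476]
```

View pics/t_white.png

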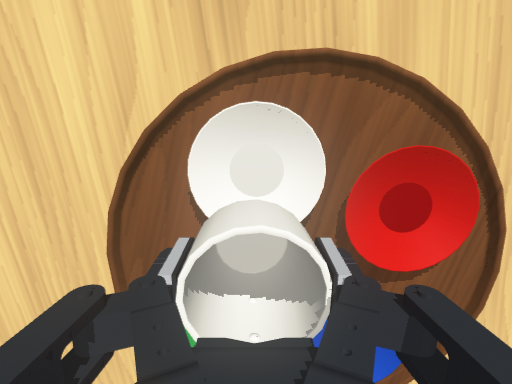

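t_white shows the cup held upright at (255,280). The white saucer is ahead of it at (257,170), and red is at (413,208). The tool is 20 mm short (my row sum), so I'll add that and lower.

>>> move_arm:
  motion:
    - {"jaw":1,"offset":[0.02,0,0],"rotation":[0,0,0]}
    - {"jaw":1,"offset":[0,0,0.035],"rotation":[0,0,0]}
    - {"jaw":1,"offset":[0,0,0.035],"rotation":[0,0,0]}
    - {"jaw":1,"offset":[0,0,0.025],"rotation":[0,0,0]}
    - {"jaw":1,"offset":[0,0,0.013],"rotation":[0,0,0]}
    - {"jaw":1,"offset":[0,0,0.005],"rotation":[0,0,0]}
    - {"jaw":1,"offset":[0,0,0],"rotation":[0,0,0]}
    - {"jaw":1,"offset":[0,0,0],"rotation":[0,0,0]}

```text
clock: 7.75
tool_pos: [0.5345, 0.295, 0.0296]
orientation: [0.001, 0.752, 0.659, 0.002]
contact_force: [0.8, 0.5, -1.2]
gripper_width: 0.0575
finger_force: 32.9
```

>>> move_arm:
  motion:
    - {"jaw":1,"offset":[0,0,0.003],"rotation":[0,0,0]}
    - {"jaw":1,"offset":[0,0,0.002],"rotation":[0,0,0]}
    - {"jaw":1,"offset":[0,0,0],"rotation":[0,0,0]}

```text
clock: 8.0
tool_pos: [0.5346, 0.2955, 0.025]
orientation: [0.001, 0.752, 0.659, 0.002]
contact_force: [-0.8, -0.1, 4.4]
gripper_width: 0.0578
finger_force: 33.1
```

Contact felt (+5 N). Release slowly and retreat.

>>> move_arm:
  motion:
    - {"jaw":0.2,"offset":[0,0,0],"rotation":[0,0,0]}
    - {"jaw":-0.2,"offset":[0,0,0],"rotation":[0,0,0]}
    - {"jaw":-0.5,"offset":[0,0,0],"rotation":[0,0,0]}
    - {"jaw":-1,"offset":[0,0,0],"rotation":[0,0,0]}
    - {"jaw":-1,"offset":[0,0,0],"rotation":[0,0,0]}
    - {"jaw":-1,"offset":[0,0,0],"rotation":[0,0,0]}
    - {"jaw":-1,"offset":[0,0,-0.02],"rotation":[0,0,0]}
    - {"jaw":-1,"offset":[0,0,-0.04],"rotation":[0,0,0]}
    - {"jaw":-1,"offset":[0,0,-0.04],"rotation":[0,0,0]}
    - {"jaw":-1,"offset":[0,0,-0.038],"rotation":[0,0,0]}
    - {"jaw":-1,"offset":[0,0,0],"rotation":[0,0,0]}

```text
clock: 8.92
tool_pos: [0.5361, 0.2964, 0.1708]
orientation: [0.002, 0.752, 0.659, 0.007]
contact_force: [0.5, 0.8, 1.9]
gripper_width: 0.0856
finger_force: 0.0
```

```bash
python3 chk.py r_white white .533 .295 .066
```

```text
white [250. 181.] [  189   122   123   121 11638] centre [0.5352 0.3055] r 0.0501 handle None
8.9667 [0.5353 0.296  0.1668] force [0.0941 0.2576 1.2396]
```

View pics/r_white.png

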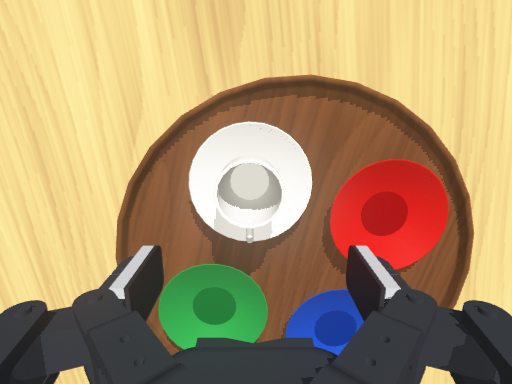

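r_white shows the cup upright in the white saucer: saucer outline centre (250,182), cup rim centre ≈(250,192).

```bash
python3 - <<'E'
from h import *
d=dict(np.load("r_white.npz")); print(onplane(d,[250.3,181.5],.022)[0],onplane(d,[250,191.5],.066)[0], onplane(d,[250.3,181.5],.022)[0])
m=masks(d["image"])
for k in("red","green"):
    for b,c,s in blobs(m[k],1500): print(k,circ(onplane(d,hullpts(b),.022)))
E
```

```text
[0.53430421 0.29768385 0.022     ] [0.53430517 0.29957271 0.066     ] [0.53430421 0.29768385 0.022     ]
red (array([0.66836075, 0.24526183]), np.float64(0.056890940222787276))
green (array([0.47451696, 0.16378179]), np.float64(0.05482082464428039))
```

White cup is within 2 mm of its saucer's centre. Next, red.

>>> move_arm:
  motion:
    - {"jaw":-1,"offset":[-0.0361,-0.004,0],"rotation":[0,0,0]}
    - {"jaw":-1,"offset":[-0.0361,-0.004,0],"rotation":[0,0,0]}
    - {"jaw":-1,"offset":[-0.0361,-0.004,0],"rotation":[0,0,0]}
    - {"jaw":-1,"offset":[-0.0361,-0.004,0],"rotation":[0,0,0]}
    - {"jaw":-1,"offset":[-0.0361,-0.004,0],"rotation":[0,0,0]}
    - {"jaw":-1,"offset":[-0.0361,-0.004,0],"rotation":[0,0,0]}
    - {"jaw":-1,"offset":[-0.0361,-0.004,0],"rotation":[0,0,0]}
    - {"jaw":-1,"offset":[-0.0361,-0.004,0],"rotation":[0,0,0]}
    - {"jaw":-1,"offset":[-0.0361,-0.004,0],"rotation":[0,0,0]}
    - {"jaw":-1,"offset":[-0.0361,-0.004,0],"rotation":[0,0,0]}
    - {"jaw":-1,"offset":[-0.0361,-0.004,0],"rotation":[0,0,0]}
    - {"jaw":-1,"offset":[-0.0361,-0.004,0],"rotation":[0,0,0]}

```text
clock: 9.97
tool_pos: [0.4278, -0.1296, 0.1588]
orientation: [-0.001, 0.752, 0.659, -0.0]
contact_force: [0.9, -0.4, 0.3]
gripper_width: 0.0852
finger_force: 0.0
```

>>> move_arm:
  motion:
    - {"jaw":-1,"offset":[0,0,0],"rotation":[0,0,-0.111]}
    - {"jaw":-1,"offset":[0,0,0],"rotation":[0,0,-0.111]}
    - {"jaw":-1,"offset":[0,0,0],"rotation":[0,0,-0.111]}
    - {"jaw":-1,"offset":[0,0,0],"rotation":[0,0,-0.111]}
    - {"jaw":-1,"offset":[0,0,0],"rotation":[0,0,-0.111]}
    - {"jaw":-1,"offset":[0,0,0],"rotation":[0,0,-0.111]}
    - {"jaw":-1,"offset":[0,0,0.03],"rotation":[0,0,0]}
    - {"jaw":-1,"offset":[0,0,0.03],"rotation":[0,0,0]}
    - {"jaw":-1,"offset":[0,0,0],"rotation":[0,0,0]}
    - {"jaw":-1,"offset":[0,0,0],"rotation":[0,0,0]}

```text
clock: 10.8
tool_pos: [0.4274, -0.1276, 0.0978]
orientation: [-0.003, 0.495, 0.869, -0.0]
contact_force: [-0.5, -0.7, 0.6]
gripper_width: 0.0853
finger_force: 0.0
```

```bash
python3 chk.py h_red red .4288 -.1282; python3 -c "
import numpy as np;V=np.load('h_red.npz')['view'];print((-V[:3,:3].T@V[:3,3]).round(4),V[:3,:3].round(3).tolist())
V=np.load('h_white.npz')['view'];print((-V[:3,:3].T@V[:3,3]).round(4));V=np.load('r_white.npz')['view'];print((-V[:3,:3].T@V[:3,3]).round(4))"
```

```text
red [255. 218.] [ 209  169   92  111 6891] centre [ 0.4283 -0.1281] r 0.0288 handle -58.8
10.85 [ 0.4286 -0.1281  0.1   ] force [ 0.0329 -0.7383  1.8702]
[ 0.3923 -0.067   0.2404] [[0.86, 0.51, -0.003], [-0.491, 0.827, -0.273], [-0.137, 0.236, 0.962]]
[ 0.5115 -0.3432  0.227 ]
[0.5434 0.3656 0.3136]
```

Centre and handle agree (−58.8° against −59.4°). Grip red.

>>> move_arm:
  motion:
    - {"jaw":-1,"offset":[0,0,0.03],"rotation":[0,0,0]}
    - {"jaw":-1,"offset":[0,0,0.03],"rotation":[0,0,0]}
    - {"jaw":-1,"offset":[0,0,0.02],"rotation":[0,0,0]}
    - {"jaw":-1,"offset":[0,0,0.01],"rotation":[0,0,0]}
    - {"jaw":-1,"offset":[0,0,0],"rotation":[0,0,0]}
    - {"jaw":0,"offset":[0,0,0],"rotation":[0,0,0]}
    - {"jaw":1,"offset":[0,0,0],"rotation":[0,0,0]}
    - {"jaw":1,"offset":[0,0,0],"rotation":[0,0,0]}
    - {"jaw":1,"offset":[0,0,0],"rotation":[0,0,0]}
    - {"jaw":1,"offset":[0,0,0],"rotation":[0,0,0]}
    - {"jaw":1,"offset":[0,0,0],"rotation":[0,0,0]}
  newtons: 30

```text
clock: 11.77
tool_pos: [0.4304, -0.1289, 0.0128]
orientation: [0.002, 0.495, 0.869, 0.0]
contact_force: [-1.9, -1.0, 6.2]
gripper_width: 0.0578
finger_force: 31.2
```

>>> move_arm:
  motion:
    - {"jaw":1,"offset":[0,0,-0.02],"rotation":[0,0,0]}
    - {"jaw":1,"offset":[0,0,-0.035],"rotation":[0,0,0]}
    - {"jaw":1,"offset":[0,0,-0.035],"rotation":[0,0,0]}
    - {"jaw":1,"offset":[0,0,-0.03],"rotation":[0,0,0]}
    - {"jaw":1,"offset":[0,0,0],"rotation":[0,0,0]}

```text
clock: 12.18
tool_pos: [0.432, -0.1293, 0.1387]
orientation: [0.006, 0.495, 0.869, 0.001]
contact_force: [0.6, -0.4, 0.1]
gripper_width: 0.0578
finger_force: 32.7
```

>>> move_arm:
  motion:
    - {"jaw":1,"offset":[0.0165,0.03285,0],"rotation":[0,0,0]}
    - {"jaw":1,"offset":[0.0165,0.03285,0],"rotation":[0,0,0]}
    - {"jaw":1,"offset":[0.0165,0.03285,0],"rotation":[0,0,0]}
    - {"jaw":1,"offset":[0.0165,0.03285,0],"rotation":[0,0,0]}
    - {"jaw":1,"offset":[0.0165,0.03285,0],"rotation":[0,0,0]}
    - {"jaw":1,"offset":[0.0165,0.03285,0],"rotation":[0,0,0]}
    - {"jaw":1,"offset":[0.0165,0.03285,0],"rotation":[0,0,0]}
    - {"jaw":1,"offset":[0.0165,0.03285,0],"rotation":[0,0,0]}
    - {"jaw":1,"offset":[0.0165,0.03285,0],"rotation":[0,0,0]}
    - {"jaw":1,"offset":[0.0165,0.03285,0],"rotation":[0,0,0]}
    - {"jaw":1,"offset":[0.0165,0.03285,0],"rotation":[0,0,0]}
    - {"jaw":1,"offset":[0.0165,0.03285,0],"rotation":[0,0,0]}

```text
clock: 13.18
tool_pos: [0.6679, 0.2449, 0.13]
orientation: [-0.0, 0.495, 0.869, 0.0]
contact_force: [0.7, -0.4, -0.8]
gripper_width: 0.0577
finger_force: 32.8
```

>>> move_arm:
  motion:
    - {"jaw":1,"offset":[0,0,0],"rotation":[0,0,0]}
    - {"jaw":1,"offset":[0,0,0],"rotation":[0,0,0]}

```text
clock: 13.35
tool_pos: [0.6671, 0.2448, 0.1275]
orientation: [-0.001, 0.494, 0.869, -0.001]
contact_force: [-0.9, 0.2, -1.2]
gripper_width: 0.0576
finger_force: 33.1
```

>>> move_arm:
  motion:
    - {"jaw":1,"offset":[0,0,0.035],"rotation":[0,0,0]}
    - {"jaw":1,"offset":[0,0,0.035],"rotation":[0,0,0]}
    - {"jaw":1,"offset":[0,0,0.02],"rotation":[0,0,0]}
    - {"jaw":1,"offset":[0,0,0.01],"rotation":[0,0,0]}
    - {"jaw":1,"offset":[0,0,0.003],"rotation":[0,0,0]}
    - {"jaw":1,"offset":[0,0,0],"rotation":[0,0,0]}
    - {"jaw":1,"offset":[0,0,0],"rotation":[0,0,0]}

```text
clock: 13.93
tool_pos: [0.6683, 0.243, 0.0301]
orientation: [0.001, 0.495, 0.869, 0.001]
contact_force: [-0.1, -0.2, -1.1]
gripper_width: 0.0575
finger_force: 33.1
```

>>> move_arm:
  motion:
    - {"jaw":1,"offset":[0,0,0.003],"rotation":[0,0,0]}
    - {"jaw":1,"offset":[0,0,0.002],"rotation":[0,0,0]}
    - {"jaw":1,"offset":[0,0,0],"rotation":[0,0,0]}
    - {"jaw":1,"offset":[0,0,0],"rotation":[0,0,0]}

```text
clock: 14.27
tool_pos: [0.6675, 0.2432, 0.0231]
orientation: [0.0, 0.495, 0.869, 0.0]
contact_force: [-0.1, 0.4, -0.7]
gripper_width: 0.0571
finger_force: 33.1
```

No contact yet, so down another 2 mm.

>>> move_arm:
  motion:
    - {"jaw":1,"offset":[0,0,0.001],"rotation":[0,0,0]}
    - {"jaw":1,"offset":[0,0,0.001],"rotation":[0,0,0]}
    - {"jaw":1,"offset":[0,0,0],"rotation":[0,0,0]}

```text
clock: 14.52
tool_pos: [0.6676, 0.2432, 0.0229]
orientation: [0.001, 0.495, 0.869, 0.001]
contact_force: [-4.1, -1.6, 9.0]
gripper_width: 0.0577
finger_force: 33.8
```

>>> move_arm:
  motion:
    - {"jaw":0.2,"offset":[0,0,0],"rotation":[0,0,0]}
    - {"jaw":-0.2,"offset":[0,0,0],"rotation":[0,0,0]}
    - {"jaw":-0.5,"offset":[0,0,0],"rotation":[0,0,0]}
    - {"jaw":-1,"offset":[0,0,0],"rotation":[0,0,0]}
    - {"jaw":-1,"offset":[0,0,0],"rotation":[0,0,0]}
    - {"jaw":-1,"offset":[0,0,0],"rotation":[0,0,0]}
    - {"jaw":-1,"offset":[0,0,-0.02],"rotation":[0,0,0]}
    - {"jaw":-1,"offset":[0,0,-0.04],"rotation":[0,0,0]}
    - {"jaw":-1,"offset":[0,0,-0.04],"rotation":[0,0,0]}
    - {"jaw":-1,"offset":[0,0,-0.04],"rotation":[0,0,0]}
    - {"jaw":-1,"offset":[0,0,0],"rotation":[0,0,0]}
    - {"jaw":-1,"offset":[0,0,0],"rotation":[0,0,0]}

```text
clock: 15.52
tool_pos: [0.6688, 0.2436, 0.1653]
orientation: [0.003, 0.495, 0.869, 0.003]
contact_force: [0.3, 0.3, -0.7]
gripper_width: 0.0857
finger_force: 0.0
```

```bash
python3 chk.py r_red red .667 .243 .066; python3 - <<'E'
import numpy as np
def T(p,q,phi):
    f=np.radians(phi); d=np.subtract(q,p); return d@[-np.sin(f),np.cos(f)], d@[np.cos(f),np.sin(f)]
print(T((.667,.243),(.5893,-.1368),30.66), T((.5893,-.1368),(.4743,.1585),-52.3))
E
```

```text
red [250. 179.] [  188   118   126   124 12103] centre [0.6613 0.2519] r 0.0499 handle None
15.5667 [0.6677 0.2433 0.1617] force [-0.2276 -0.0778  0.4727]
(np.float64(-0.28708465131162986), np.float64(-0.26051436233206016)) (np.float64(0.08959322867561458), np.float64(-0.3039739189066704))
```

View pics/r_red.png

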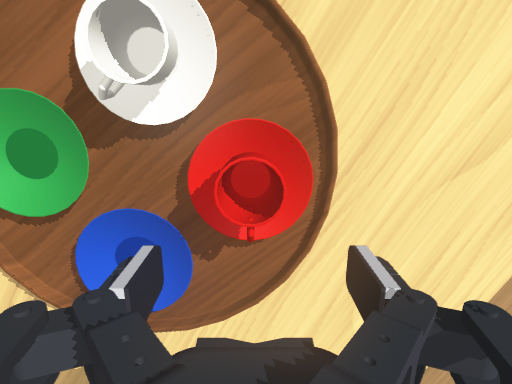

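r_red shows the red cup upright at (250,190) in its saucer (250,180), the same geometry as white, so it is well placed. White still stands fine at (128,40). Next, green.

>>> move_arm:
  motion:
    - {"jaw":-1,"offset":[-0.0239,-0.0217,0],"rotation":[0,0,0]}
    - {"jaw":-1,"offset":[-0.0239,-0.0217,0],"rotation":[0,0,0]}
    - {"jaw":-1,"offset":[-0.0239,-0.0217,0],"rotation":[0,0,0]}
    - {"jaw":-1,"offset":[-0.0239,-0.0217,0],"rotation":[0,0,0]}
    - {"jaw":-1,"offset":[-0.0239,-0.0217,0],"rotation":[0,0,0]}
    - {"jaw":-1,"offset":[-0.0239,-0.0217,0],"rotation":[0,0,0]}
    - {"jaw":-1,"offset":[-0.0239,-0.0217,0],"rotation":[0,0,0]}
    - {"jaw":-1,"offset":[-0.0239,-0.0217,0],"rotation":[0,0,0]}
    - {"jaw":-1,"offset":[-0.0239,-0.0217,0],"rotation":[0,0,0]}
    - {"jaw":-1,"offset":[-0.0239,-0.0217,0],"rotation":[0,0,0]}
    - {"jaw":-1,"offset":[-0.0239,-0.0217,0],"rotation":[0,0,0]}
    - {"jaw":-1,"offset":[-0.0239,-0.0217,0],"rotation":[0,0,0]}

```text
clock: 16.57
tool_pos: [0.5879, -0.1376, 0.1573]
orientation: [-0.002, 0.495, 0.869, -0.0]
contact_force: [0.8, -0.0, -0.0]
gripper_width: 0.0854
finger_force: 0.0
```

>>> move_arm:
  motion:
    - {"jaw":-1,"offset":[0,0,0],"rotation":[0,0,0.1207]}
    - {"jaw":-1,"offset":[0,0,0],"rotation":[0,0,0.1207]}
    - {"jaw":-1,"offset":[0,0,0],"rotation":[0,0,0.1207]}
    - {"jaw":-1,"offset":[0,0,0],"rotation":[0,0,0.1207]}
    - {"jaw":-1,"offset":[0,0,0],"rotation":[0,0,0.1207]}
    - {"jaw":-1,"offset":[0,0,0],"rotation":[0,0,0.1207]}
    - {"jaw":-1,"offset":[0,0,0],"rotation":[0,0,0.1207]}
    - {"jaw":-1,"offset":[0,0,0],"rotation":[0,0,0.1207]}
    - {"jaw":-1,"offset":[0,0,0],"rotation":[0,0,0.1207]}
    - {"jaw":-1,"offset":[0,0,0],"rotation":[0,0,0.1207]}
    - {"jaw":-1,"offset":[0,0,0],"rotation":[0,0,0.1207]}
    - {"jaw":-1,"offset":[0,0,0],"rotation":[0,0,0.1207]}

```text
clock: 17.57
tool_pos: [0.5884, -0.1361, 0.1572]
orientation: [-0.001, 0.947, 0.32, -0.002]
contact_force: [-0.6, 0.4, 0.1]
gripper_width: 0.0849
finger_force: 0.0
```

>>> move_arm:
  motion:
    - {"jaw":-1,"offset":[0,0,0.03],"rotation":[0,0,0]}
    - {"jaw":-1,"offset":[0,0,0.03],"rotation":[0,0,0]}
    - {"jaw":-1,"offset":[0,0,0],"rotation":[0,0,0]}
    - {"jaw":-1,"offset":[0,0,0],"rotation":[0,0,0]}

```text
clock: 17.9
tool_pos: [0.5871, -0.1357, 0.096]
orientation: [-0.002, 0.946, 0.323, -0.003]
contact_force: [0.2, 0.2, 0.6]
gripper_width: 0.0855
finger_force: 0.0
```

```bash
python3 chk.py h_green green .5893 -.1368
```

```text
green [260. 216.] [ 212  165   95  112 6928] centre [ 0.5897 -0.1369] r 0.0289 handle -142.6
17.95 [ 0.5885 -0.1362  0.0989] force [0.5672 1.0703 0.3763]
```

>>> move_arm:
  motion:
    - {"jaw":-1,"offset":[0,0,0.03],"rotation":[0,0,0]}
    - {"jaw":-1,"offset":[0,0,0.03],"rotation":[0,0,0]}
    - {"jaw":-1,"offset":[0,0,0.02],"rotation":[0,0,0]}
    - {"jaw":-1,"offset":[0,0,0.01],"rotation":[0,0,0]}
    - {"jaw":-1,"offset":[0,0,0],"rotation":[0,0,0]}
    - {"jaw":0,"offset":[0,0,0],"rotation":[0,0,0]}
    - {"jaw":1,"offset":[0,0,0],"rotation":[0,0,0]}
    - {"jaw":1,"offset":[0,0,0],"rotation":[0,0,0]}
    - {"jaw":1,"offset":[0,0,0],"rotation":[0,0,0]}
    - {"jaw":1,"offset":[0,0,0],"rotation":[0,0,0]}
    - {"jaw":1,"offset":[0,0,0],"rotation":[0,0,0]}
  newtons: 30

```text
clock: 18.87
tool_pos: [0.591, -0.1368, 0.0133]
orientation: [0.001, 0.946, 0.323, 0.002]
contact_force: [-2.0, 0.6, 6.6]
gripper_width: 0.0576
finger_force: 31.7
```

>>> move_arm:
  motion:
    - {"jaw":1,"offset":[0,0,-0.02],"rotation":[0,0,0]}
    - {"jaw":1,"offset":[0,0,-0.035],"rotation":[0,0,0]}
    - {"jaw":1,"offset":[0,0,-0.035],"rotation":[0,0,0]}
    - {"jaw":1,"offset":[0,0,-0.03],"rotation":[0,0,0]}
    - {"jaw":1,"offset":[0,0,0],"rotation":[0,0,0]}

```text
clock: 19.28
tool_pos: [0.5926, -0.1374, 0.14]
orientation: [0.004, 0.946, 0.323, 0.006]
contact_force: [0.9, -0.9, 0.8]
gripper_width: 0.0577
finger_force: 32.6
```

>>> move_arm:
  motion:
    - {"jaw":1,"offset":[0.0075,-0.0253,0],"rotation":[0,0,0]}
    - {"jaw":1,"offset":[0.0075,-0.0253,0],"rotation":[0,0,0]}
    - {"jaw":1,"offset":[0.0075,-0.0253,0],"rotation":[0,0,0]}
    - {"jaw":1,"offset":[0.0075,-0.0253,0],"rotation":[0,0,0]}
    - {"jaw":1,"offset":[0.0075,-0.0253,0],"rotation":[0,0,0]}
    - {"jaw":1,"offset":[0.0075,-0.0253,0],"rotation":[0,0,0]}
    - {"jaw":1,"offset":[0.0075,-0.0253,0],"rotation":[0,0,0]}
    - {"jaw":1,"offset":[0.0075,-0.0253,0],"rotation":[0,0,0]}
    - {"jaw":1,"offset":[0.0075,-0.0253,0],"rotation":[0,0,0]}
    - {"jaw":1,"offset":[0.0075,-0.0253,0],"rotation":[0,0,0]}
    - {"jaw":1,"offset":[0.0075,-0.0253,0],"rotation":[0,0,0]}
    - {"jaw":1,"offset":[0.0075,-0.0253,0],"rotation":[0,0,0]}

```text
clock: 20.28
tool_pos: [0.4745, 0.16, 0.1304]
orientation: [0.0, 0.946, 0.323, 0.0]
contact_force: [0.3, 0.3, -1.9]
gripper_width: 0.0573
finger_force: 32.8
```

>>> move_arm:
  motion:
    - {"jaw":1,"offset":[0,0,0],"rotation":[0,0,0]}
    - {"jaw":1,"offset":[0,0,0.035],"rotation":[0,0,0]}
    - {"jaw":1,"offset":[0,0,0.035],"rotation":[0,0,0]}
    - {"jaw":1,"offset":[0,0,0.02],"rotation":[0,0,0]}
    - {"jaw":1,"offset":[0,0,0.01],"rotation":[0,0,0]}
    - {"jaw":1,"offset":[0,0,0.003],"rotation":[0,0,0]}
    - {"jaw":1,"offset":[0,0,0],"rotation":[0,0,0]}
    - {"jaw":1,"offset":[0,0,0],"rotation":[0,0,0]}

```text
clock: 20.95
tool_pos: [0.4763, 0.159, 0.0291]
orientation: [0.0, 0.947, 0.323, 0.001]
contact_force: [-0.0, 0.4, -1.2]
gripper_width: 0.0577
finger_force: 32.9
```

>>> move_arm:
  motion:
    - {"jaw":1,"offset":[0,0,0.003],"rotation":[0,0,0]}
    - {"jaw":1,"offset":[0,0,0.002],"rotation":[0,0,0]}
    - {"jaw":1,"offset":[0,0,0],"rotation":[0,0,0]}
    - {"jaw":1,"offset":[0,0,0],"rotation":[0,0,0]}

```text
clock: 21.28
tool_pos: [0.4759, 0.159, 0.0234]
orientation: [0.0, 0.946, 0.323, 0.001]
contact_force: [0.4, -0.1, 1.6]
gripper_width: 0.0576
finger_force: 32.9
```

>>> move_arm:
  motion:
    - {"jaw":1,"offset":[0,0,0.001],"rotation":[0,0,0]}
    - {"jaw":1,"offset":[0,0,0.0005],"rotation":[0,0,0]}
    - {"jaw":1,"offset":[0,0,0],"rotation":[0,0,0]}

```text
clock: 21.53
tool_pos: [0.4762, 0.1592, 0.0233]
orientation: [0.0, 0.946, 0.323, 0.002]
contact_force: [-2.5, 0.0, 9.5]
gripper_width: 0.0577
finger_force: 33.1
```

>>> move_arm:
  motion:
    - {"jaw":0.2,"offset":[0,0,0],"rotation":[0,0,0]}
    - {"jaw":-0.2,"offset":[0,0,0],"rotation":[0,0,0]}
    - {"jaw":-0.5,"offset":[0,0,0],"rotation":[0,0,0]}
    - {"jaw":-1,"offset":[0,0,0],"rotation":[0,0,0]}
    - {"jaw":-1,"offset":[0,0,0],"rotation":[0,0,0]}
    - {"jaw":-1,"offset":[0,0,0],"rotation":[0,0,0]}
    - {"jaw":-1,"offset":[0,0,-0.02],"rotation":[0,0,0]}
    - {"jaw":-1,"offset":[0,0,-0.04],"rotation":[0,0,0]}
    - {"jaw":-1,"offset":[0,0,-0.04],"rotation":[0,0,0]}
    - {"jaw":-1,"offset":[0,0,-0.0395],"rotation":[0,0,0]}
    - {"jaw":-1,"offset":[0,0,0],"rotation":[0,0,0]}
    - {"jaw":-1,"offset":[0,0,0],"rotation":[0,0,0]}

```text
clock: 22.53
tool_pos: [0.4765, 0.1593, 0.1635]
orientation: [0.0, 0.946, 0.323, 0.003]
contact_force: [0.8, 0.1, -0.4]
gripper_width: 0.0852
finger_force: 0.0
```

```bash
python3 chk.py r_green green .474 .158 .066; python3 - <<'E'
import numpy as np
def T(p,q,phi):
    f=np.radians(phi); d=np.subtract(q,p); return d@[-np.sin(f),np.cos(f)], d@[np.cos(f),np.sin(f)]
print(T((.4743,.1585),(.5803,-.2795),-52.3), T((.5803,-.2795),(.6078,.1093),-61))
E
```

```text
green [254. 184.] [  192   123   125   125 12010] centre [0.483  0.1646] r 0.0495 handle None
22.5833 [0.4755 0.159  0.1608] force [-0.3065 -0.0928 -1.3306]
(np.float64(-0.18397914910684016), np.float64(0.4113777736994588)) (np.float64(0.21254602229810923), np.float64(-0.3267198775790228))
```

View pics/r_green.png

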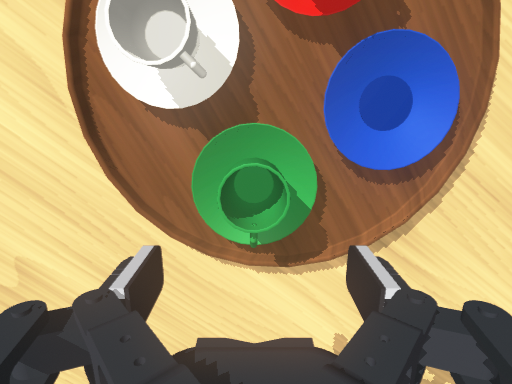

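r_green shows the green cup upright at (254,197) in its saucer (254,184), so it is placed. Now the blue cup farthest right.

>>> move_arm:
  motion:
    - {"jaw":-1,"offset":[-0.0153,0.0343,0],"rotation":[0,0,0]}
    - {"jaw":-1,"offset":[-0.0153,0.0343,0],"rotation":[0,0,0]}
    - {"jaw":-1,"offset":[-0.0153,0.0343,0],"rotation":[0,0,0]}
    - {"jaw":-1,"offset":[-0.0153,0.0343,0],"rotation":[0,0,0]}
    - {"jaw":-1,"offset":[-0.0153,0.0343,0],"rotation":[0,0,0]}
    - {"jaw":-1,"offset":[-0.0153,0.0343,0],"rotation":[0,0,0]}
    - {"jaw":-1,"offset":[-0.0153,0.0343,0],"rotation":[0,0,0]}
    - {"jaw":-1,"offset":[-0.0153,0.0343,0],"rotation":[0,0,0]}
    - {"jaw":-1,"offset":[-0.0153,0.0343,0],"rotation":[0,0,0]}
    - {"jaw":-1,"offset":[-0.0153,0.0343,0],"rotation":[0,0,0]}
    - {"jaw":-1,"offset":[-0.0153,0.0343,0],"rotation":[0,0,0]}
    - {"jaw":-1,"offset":[-0.0153,0.0343,0],"rotation":[0,0,0]}

```text
clock: 23.58
tool_pos: [0.5805, -0.2805, 0.157]
orientation: [-0.002, 0.946, 0.323, -0.002]
contact_force: [1.3, 0.0, 0.4]
gripper_width: 0.0853
finger_force: 0.0
```

>>> move_arm:
  motion:
    - {"jaw":-1,"offset":[0,0,0],"rotation":[0,0,0.076]}
    - {"jaw":-1,"offset":[0,0,0],"rotation":[0,0,0.076]}
    - {"jaw":-1,"offset":[0,0,0.03],"rotation":[0,0,0]}
    - {"jaw":-1,"offset":[0,0,0.03],"rotation":[0,0,0]}
    - {"jaw":-1,"offset":[0,0,0],"rotation":[0,0,0]}
    - {"jaw":-1,"offset":[0,0,0],"rotation":[0,0,0]}

```text
clock: 24.08
tool_pos: [0.5791, -0.2779, 0.0956]
orientation: [-0.003, 0.968, 0.25, -0.003]
contact_force: [0.1, 0.4, 0.8]
gripper_width: 0.0855
finger_force: 0.0
```

```bash
python3 chk.py h_blue blue .5803 -.2795
```

```text
blue [263. 214.] [ 213  138   94  126 6073] centre [ 0.5807 -0.28  ] r 0.0288 handle 28.9
24.1333 [ 0.5804 -0.2786  0.0987] force [-0.2647 -1.0488  2.3733]
```

View pics/h_blue.png

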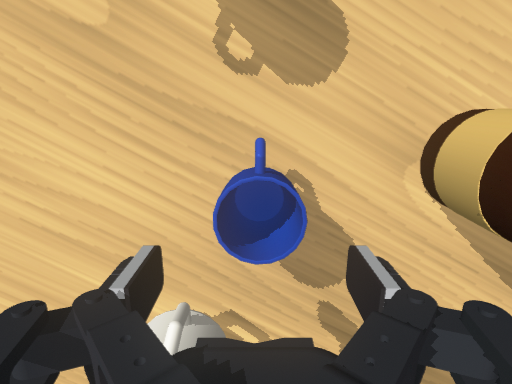

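h_blue shows the target cup at (260,215) with its handle up. Pad lanes are clear, with the mug at lower left (190,325) outside the left finger and the jar at right. Grip it.

>>> move_arm:
  motion:
    - {"jaw":-1,"offset":[0,0,0.03],"rotation":[0,0,0]}
    - {"jaw":-1,"offset":[0,0,0.03],"rotation":[0,0,0]}
    - {"jaw":-1,"offset":[0,0,0.02],"rotation":[0,0,0]}
    - {"jaw":-1,"offset":[0,0,0.01],"rotation":[0,0,0]}
    - {"jaw":-1,"offset":[0,0,0],"rotation":[0,0,0]}
    - {"jaw":0,"offset":[0,0,0],"rotation":[0,0,0]}
    - {"jaw":1,"offset":[0,0,0],"rotation":[0,0,0]}
    - {"jaw":1,"offset":[0,0,0],"rotation":[0,0,0]}
    - {"jaw":1,"offset":[0,0,0],"rotation":[0,0,0]}
    - {"jaw":1,"offset":[0,0,0],"rotation":[0,0,0]}
    - {"jaw":1,"offset":[0,0,0],"rotation":[0,0,0]}
  newtons: 30

```text
clock: 25.05
tool_pos: [0.5828, -0.2798, 0.0135]
orientation: [0.002, 0.968, 0.25, 0.002]
contact_force: [-0.7, 2.3, 6.3]
gripper_width: 0.0574
finger_force: 31.9
```

>>> move_arm:
  motion:
    - {"jaw":1,"offset":[0,0,-0.02],"rotation":[0,0,0]}
    - {"jaw":1,"offset":[0,0,-0.035],"rotation":[0,0,0]}
    - {"jaw":1,"offset":[0,0,-0.035],"rotation":[0,0,0]}
    - {"jaw":1,"offset":[0,0,-0.03],"rotation":[0,0,0]}
    - {"jaw":1,"offset":[0,0,0],"rotation":[0,0,0]}

```text
clock: 25.47
tool_pos: [0.5842, -0.2807, 0.1403]
orientation: [0.005, 0.968, 0.25, 0.005]
contact_force: [1.3, 0.2, 0.3]
gripper_width: 0.0578
finger_force: 32.7
```

>>> move_arm:
  motion:
    - {"jaw":1,"offset":[0.0177,-0.0272,0],"rotation":[0,0,0]}
    - {"jaw":1,"offset":[0.0177,-0.0272,0],"rotation":[0,0,0]}
    - {"jaw":1,"offset":[0.0177,-0.0272,0],"rotation":[0,0,0]}
    - {"jaw":1,"offset":[0.0177,-0.0272,0],"rotation":[0,0,0]}
    - {"jaw":1,"offset":[0.0177,-0.0272,0],"rotation":[0,0,0]}
    - {"jaw":1,"offset":[0.0177,-0.0272,0],"rotation":[0,0,0]}
    - {"jaw":1,"offset":[0.0177,-0.0272,0],"rotation":[0,0,0]}
    - {"jaw":1,"offset":[0.0177,-0.0272,0],"rotation":[0,0,0]}
    - {"jaw":1,"offset":[0.0177,-0.0272,0],"rotation":[0,0,0]}
    - {"jaw":1,"offset":[0.0177,-0.0272,0],"rotation":[0,0,0]}
    - {"jaw":1,"offset":[0.0177,-0.0272,0],"rotation":[0,0,0]}
    - {"jaw":1,"offset":[0.0177,-0.0272,0],"rotation":[0,0,0]}

```text
clock: 26.47
tool_pos: [0.609, 0.1109, 0.1304]
orientation: [0.0, 0.968, 0.25, 0.0]
contact_force: [-0.1, 0.0, -1.1]
gripper_width: 0.0575
finger_force: 32.9
```

>>> move_arm:
  motion:
    - {"jaw":1,"offset":[0,0,0],"rotation":[0,0,0]}
    - {"jaw":1,"offset":[0,0,0.035],"rotation":[0,0,0]}
    - {"jaw":1,"offset":[0,0,0.035],"rotation":[0,0,0]}
    - {"jaw":1,"offset":[0,0,0.02],"rotation":[0,0,0]}
    - {"jaw":1,"offset":[0,0,0.01],"rotation":[0,0,0]}
    - {"jaw":1,"offset":[0,0,0.003],"rotation":[0,0,0]}
    - {"jaw":1,"offset":[0,0,0],"rotation":[0,0,0]}
    - {"jaw":1,"offset":[0,0,0],"rotation":[0,0,0]}

```text
clock: 27.13
tool_pos: [0.6103, 0.1092, 0.0293]
orientation: [0.0, 0.968, 0.25, 0.001]
contact_force: [0.1, 0.3, -1.2]
gripper_width: 0.0575
finger_force: 33.0
```

>>> move_arm:
  motion:
    - {"jaw":1,"offset":[0,0,0.003],"rotation":[0,0,0]}
    - {"jaw":1,"offset":[0,0,0.002],"rotation":[0,0,0]}
    - {"jaw":1,"offset":[0,0,0],"rotation":[0,0,0]}
    - {"jaw":1,"offset":[0,0,0],"rotation":[0,0,0]}

```text
clock: 27.47
tool_pos: [0.61, 0.1093, 0.0236]
orientation: [0.0, 0.968, 0.25, 0.001]
contact_force: [1.1, 0.3, 1.4]
gripper_width: 0.0579
finger_force: 33.0
```

>>> move_arm:
  motion:
    - {"jaw":1,"offset":[0,0,0.001],"rotation":[0,0,0]}
    - {"jaw":1,"offset":[0,0,0.0005],"rotation":[0,0,0]}
    - {"jaw":1,"offset":[0,0,0],"rotation":[0,0,0]}

```text
clock: 27.72
tool_pos: [0.6103, 0.1095, 0.0235]
orientation: [0.0, 0.968, 0.25, 0.002]
contact_force: [-1.3, -0.6, 7.6]
gripper_width: 0.0576
finger_force: 33.1
```

>>> move_arm:
  motion:
    - {"jaw":0.2,"offset":[0,0,0],"rotation":[0,0,0]}
    - {"jaw":-0.2,"offset":[0,0,0],"rotation":[0,0,0]}
    - {"jaw":-0.5,"offset":[0,0,0],"rotation":[0,0,0]}
    - {"jaw":-1,"offset":[0,0,0],"rotation":[0,0,0]}
    - {"jaw":-1,"offset":[0,0,0],"rotation":[0,0,0]}
    - {"jaw":-1,"offset":[0,0,0],"rotation":[0,0,0]}
    - {"jaw":-1,"offset":[0,0,-0.02],"rotation":[0,0,0]}
    - {"jaw":-1,"offset":[0,0,-0.04],"rotation":[0,0,0]}
    - {"jaw":-1,"offset":[0,0,-0.04],"rotation":[0,0,0]}
    - {"jaw":-1,"offset":[0,0,-0.04],"rotation":[0,0,0]}
    - {"jaw":-1,"offset":[-0.03,0,-0.02],"rotation":[0,0,0]}
    - {"jaw":-1,"offset":[-0.03,0,-0.02],"rotation":[0,0,0]}

```text
clock: 28.72
tool_pos: [0.5569, 0.0804, 0.2026]
orientation: [0.0, 0.968, 0.251, 0.001]
contact_force: [-0.2, -0.2, 0.3]
gripper_width: 0.0858
finger_force: 0.0
```

>>> move_arm:
  motion:
    - {"jaw":-1,"offset":[-0.03,0,-0.02],"rotation":[0,0,0]}
    - {"jaw":-1,"offset":[-0.03,0,-0.02],"rotation":[0,0,0]}
    - {"jaw":-1,"offset":[0,0,0],"rotation":[0,0,0]}
    - {"jaw":-1,"offset":[0,0,0],"rotation":[0,0,0]}

```text
clock: 29.05
tool_pos: [0.5041, 0.0508, 0.2431]
orientation: [0.0, 0.968, 0.249, 0.002]
contact_force: [-0.4, -0.4, 0.3]
gripper_width: 0.0853
finger_force: 0.0
```

```bash
python3 - <<'E'
from bench import *; from h import *
a=get_image("wrist"); b=get_image("scene"); np.savez("fin.npz",**a)
s=np.vstack([a["image"][60:344],b["image"][100:300]]); cv2.imwrite("pics/fin.png",s[...,::-1])
m=masks(a["image"])
for k in("red","green","blue","white"):
    for q,c,t in blobs(m[k],1500):
        h=cv2.convexHull(hullpts(q).astype(np.float32))[:,0]; print(k,c.round(0),circ(onplane(a,h,.022)))
print(observe()["tool_pos"],observe()["contact_force"])
E
```

```text
green [161. 144.] (array([0.47423086, 0.15755466]), np.float64(0.05912120266749204))
blue [254.  57.] (array([0.60777364, 0.10865254]), np.float64(0.05902398984309387))
white [66. 41.] (array([0.53496486, 0.29659663]), np.float64(0.060748788179726974))
[0.50425165 0.05138183 0.23987633] [ 0.04276459  0.80979037 -0.53410043]
```

View pics/fin.png

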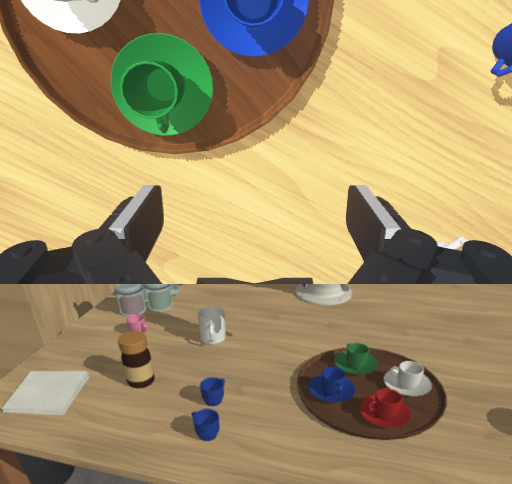

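fin shows all four cups upright on their own saucers (scene strip: green (357,355), blue (333,382), white (410,376), red (387,406)). The saucers are within about 2 mm of where they were, and the mug, jar and look-alikes appear undisturbed. The arm is clear.

```bash
python3 -c "
from bench import *
print(hand_in())"
```

```text
the job is handed in; nothing more can be done
None
```

All four espresso cups stand upright in the middle of their own-colour saucers, each set down gently; the job was handed in at about 29 s on the robot clock, and no verdict came back.

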